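# Clamp the board under the guard and start its test

### The arm

A 6-joint arm with a two-finger parallel gripper is mounted at the origin on the work surface. World frame = base frame: x ahead of the robot, y to its left, z up, the work surface at z = 0. Lengths are in m, angles in rad, forces in N, time in s.
With the tool pointing down it reaches from about 0.425 to 0.95 m from the base axis. Payload 3.5 kg.
Tool frame: the origin (TCP) lies midway between the tips of the shut fingers; the grasp point (between the pads) lies 19 mm behind it (bot.pinch_z is the distance from the TCP to the grasp point, in m); z points along the fingers, x is the direction in which the jaws open and shut, and the axes are right-handed (so a half turn about z gives the same grasp; the last joint's range is limited). The gripper opens to 85 mm and grips with 20 to 120 N. Pads are 22 mm wide; open, the fingers measure 114 mm over their backs; the gripper's body (76 mm by 85 mm) begins 54 mm behind the grasp point. The pads swing forward as they close: fully open they stand 13 mm farther back than shut.
Start: joints at [-1.318, 0.286, 1.577, -0, 1.279, -0.15], TCP at [0.265, -0.621, 0.201] pointing down, gripper open.
Joint ranges: [-2.77, 2.77], [-0.9, 2.22], [0.21, 2.48], [-1.53, 4.67], [0.24, 2.81], [-2.84, 2.84]. Speed limits (rad/s): [2.79, 2.79, 3.14, 3.14, 3.14, 3.14].

### API

Orientations are given as a unit quaternion [w, x, y, z].
In Python, from plant import bot gives the robot as it stands.
- The arm moves only by the tool send_rows, never from a script. Its argument "moves" is text: rows parted by semicolons, each of 6 numbers parted by spaces: the shift along the world's x, y, z in cm, then the turn, a rotation vector about the world's x, y, z in degrees. A call has exactly 10 rows; each row shifts and turns the pose as measured when the row begins; what a row does not reach is not made up. A row lasts 1/12 s, in which the tool goes at most 41.7 mm and 7.16 degrees, less where a joint would pass 70% of its speed; a pose out of reach is approached as far as the arm can. A call is refused whole if a number of a shift passes 4.17 or a number of a turn 7.16, either way. A call with a gripper value outside its range is refused whole. "gripper" is the finger opening in cm, from 0 to 8.54, set as the call begins (left out, the last holds). The fingers move at their own pace and stop on an object; "grip_force" is the grip in N (left out, the last holds). Time passes only in rows, so rows that do not move let the fingers close, or fill a call up. It gives the time, the measured TCP pose, the force and the opening at its end, in the units of the state.
- bot.observe(): the state, without advancing time (a new reading comes with each control period).
- bot.get_image(name): name is "side" or "top" or "wrist"; returns a dict with "frame" (420x560x3 uint8, red, green, blue), "depth" (420x560 float32, m along the optical axis (not along the pixel's ray), 0 where there is no reading), "fx", "fy", "cx", "cy" (pixels), "extrinsics" (4x4, takes a point from world to camera coordinates). Camera axes: x right, y down, z forward; pixel columns grow to the right and rows downward; lengths in m; the calibration is good to about 2 mm. The wrist camera is an equidistant fisheye: a pixel r from the principal point sees the ray r / f radians off the axis. A picture is of the moment at which its call begins.
- bot.hand_in(): hands the job in, once; it reports no verdict.
The state is a dict: "clock": time; "qpos": joint angles; "dq": joint speeds; "joint_torque": joint torques, N m; "ee_pos": TCP position; "ee_rot": TCP orientation; "force": force on the tool from outside, world axes, zero at the start; "wrist_torque": the same for the moment, N m; "finger_gap": finger opening in m.
Only numpy, scipy, OpenCV 4.12 (cv2) and the standard library are available. Lean on these libraries where they do the work, as an engineer would, in place of code of your own. Each camera call takes 0.05 s, during which the arm holds its last target. There are 200 camera calls.

### The job

Get the circuit board in the test fixture tested: reach down through the window in the clear guard and press the toggle clamp's lever fully down with your fingertips, then come out and press the start button on the fixture's front console fully in and let it go. Do not touch the guard, not even the edge of its window, do not press start before the lever is down, and leave the board in its nest and the other things on the bench where they are.

Things in the scene. Friction and masses are not known exactly. Their poses are not given: they have to be found in the camera images.
- fixture: Board test fixture standing fixed on the bench: grey box 410 mm (its x) by 260 mm (its y), deck 70 mm above the bench. Origin at bench height below the middle of the guard area; its x axis points from the operator's front edge (x = -210 mm) to the back (x = +200 mm), y to the left, z up. A dark console 25 mm high runs along the front of the deck (x -200 to -115 mm). It carries the guard, the clamp, the start button and the board.
- guard: Closed clear plastic cover with thin aluminium edges, fixed on the fixture's deck over clamp and board: a box 285 mm by 230 mm (fixture x -95 to +190 mm, y -115 to +115 mm), sheet 4 mm thick, top face 88 mm above the deck (158 mm above the bench). Same axes as the fixture, origin on the deck above the fixture's origin. Only opening: the rectangular window in its top, edged by an 8 mm dark steel trim standing 0.5 mm proud. It must not be touched.
- window (a point): Centre of the guard's window at the height of the guard's top face; the clear opening is 100 mm along the fixture's x by 80 mm along its y. Axes as the fixture's.
- lever (a joint): Hand lever of the toggle clamp below the window, rad: 0 = fully up, pointing at the operator and 0.55 rad (31 deg) above level; 0.55 = fully down on its stop, lying level (board clamped). It starts between 0 and 0.12, turns with friction (about 5 N at the pad, pressed downwards) and stays where it is left. A hold-down bar goes down onto the board with it.
- lever_pad (a point): Place to press: top of the lever's round black grip (14 mm diameter, 46 mm long, its free end 70 mm from the hinge), at 50 mm from the hinge along the lever, on its upper surface. Moves with the lever: 74 to 69 mm above the deck at the start (the highest point of the lever is then 85 mm above the deck, just inside the window), 49 mm above the deck (39 mm below the guard's top face) when fully down.
- lever_hinge (a point): Hinge axis of the lever, 42 mm above the deck, 45 mm behind the window's centre; the axis lies along the fixture's y and the lever points from here towards the operator (the fixture's -x).
- start (a joint): Travel of the start button, m: 0 = out, 0.006 = fully in. A spring (5 N when fully in) returns it.
- start_top (a point): Centre of the top of the start button: the one round grey cap of 32 mm diameter in a black housing, on the left half of the front console. It is pressed straight down.
- board: Green circuit board 100 x 120 x 3 mm with components on it, lying loose in the white nest under the guard; origin under its middle.
- multimeter: Hand multimeter, black face in an orange shell, 165 x 80 x 37 mm, lying loose on the bench beside the fixture; origin under its middle, x along its length.
- bottle: Clear bottle with white cap, 42 mm diameter, 100 mm tall, standing loose on the bench beside the fixture; origin under its middle.
- screwdriver: Screwdriver lying loose on the bench to the left, handle towards the robot.
Mind the look-alikes: they are no part of the job. Several things look just like the bottle: the one meant starts farthest to the robot's left.

How it is judged:
On the way, in this order (a step that is already met when the one before it is completed fails the run):
1. the clamp lever is pressed fully down (value of joint lever above 0.5 rad), for 0.2 s.
2. the start button is pressed in with the lever down (value of joint start above 0.0045 m and value of joint lever above 0.5 rad), for 0.05 s.
At the end, for the whole second after the job is handed in: The clamp lever rests fully down (within 0.05 rad of its stop), the start button is out again (within 1.5 mm), the board is within 6 mm and the multimeter, bottle (upright) and screwdriver within 20 mm of where they began (value of joint lever above 0.5 rad and velocity of joint lever below 0.05 rad/s and value of joint start below 0.0015 m and distance of board from where it was at the start of the episode below 0.006 m and distance of each of multimeter, bottle, screwdriver from where it was at the start of the episode below 0.02 m and angle between bottle's own z axis and vertical below 0.2 rad); the robot touches nothing.
It fails at once if the robot touched the guard or the edge of its window (contact force between any of the fingers, the arm and guard above 0.3 N).
It fails at once if start was pressed before the lever was down (value of joint start above 0.003 m and value of joint lever below 0.48 rad).
It fails at once if the board was lifted or pushed out of its nest (distance of board from where it was at the start of the episode above 0.008 m).
It fails at once if a thing on the bench was lifted, carried or knocked away (distance of any of multimeter, bottle, screwdriver from where it was at the start of the episode above 0.025 m).
It also fails if it takes over 38 s, if anything falls off the work surface, if the arm or the gripper's body presses on something with over 40 N, if the wrist force passes 120 N, or if a joint passes its speed limit or range.

## Working session

There is one attempt and no reset: what is moved stays moved. The work goes in short steps, Python scripts to look and compute and a tool call to move; the robot and the scene stay as the last step left them, time stands still between calls to the robot, and variables do not carry over. Pictures are saved under pics/ and viewed, about 8 in all and at most 12, crops included, and the job is handed in when it is done.

Besides the shell and the picture viewer there is one more tool, called after "Emit:" as name(argument=value, ...) on one line, values as JSON. send_rows: Moves the arm, as the interface text tells. Its arguments: {"type":"object","properties":{"moves":{"type":"string"},"gripper":{"type":"number"},"grip_force":{"type":"number"}},"required":["moves"]}

```bash
mkdir -p pics; cat > h.py <<'E'
import numpy as np, cv2
from plant import bot
def grab(n):
    d=bot.get_image(n); np.savez('pics/'+n+'.npz',**{k:np.array(v) for k,v in d.items()}); return d
def ray(d,u,v):
    E=np.array(d['extrinsics']);R=E[:3,:3];c=-R.T@E[:3,3]
    return c,R.T@np.array([(u-d['cx'])/d['fx'],(v-d['cy'])/d['fy'],1.])
def onplane(d,u,v,z):
    c,r=ray(d,u,v); return c+r*(z-c[2])/r[2]
def proj(d,p):
    q=np.array(d['extrinsics'])@np.append(p,1); return d['fx']*q[0]/q[2]+d['cx'],d['fy']*q[1]/q[2]+d['cy']
E
python3 - <<'E'
from h import *
for n in('top','side'):
    d=grab(n); cv2.imwrite(f'pics/{n}0.png',cv2.resize(d['frame'][...,::-1],(784,588),interpolation=cv2.INTER_CUBIC))
    print(n,ray(d,280,210),d['fx'])
s=bot.observe();print(s['clock'],s['ee_pos'],s['ee_rot'],s['finger_gap'])
E
```

```text
top (array([0.36681089, 0.12341507, 1.1857588 ]), array([ 0.19332456, -0.01095895, -0.98109586])) 396.559269022197
side (array([0.0375346 , 0.67867597, 0.82265554]), array([ 0.53058887, -0.53571962, -0.65687563])) 447.1870709128329
0.1 [ 0.26446181 -0.62030331  0.19977366] [-7.12353150e-04  8.34278219e-01 -5.51342618e-01 -8.14479621e-04] 0.08525908114933443
```

View pics/top0.png

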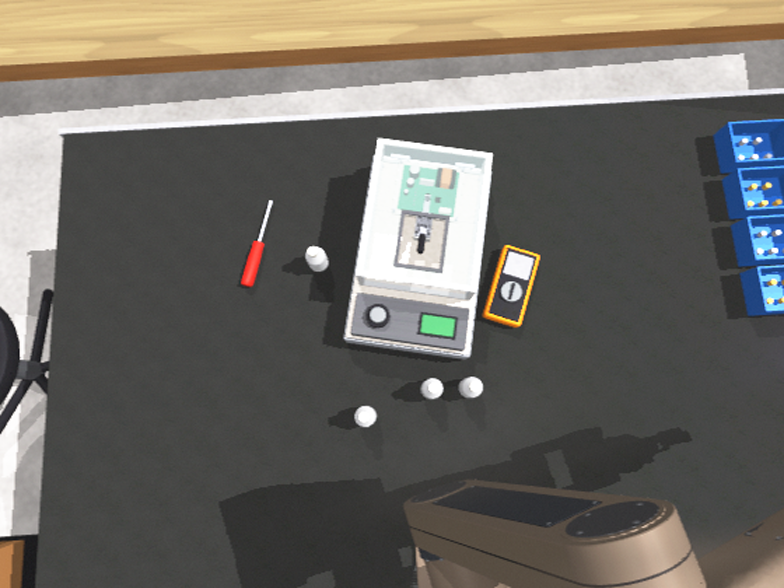

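View pics/side0.png

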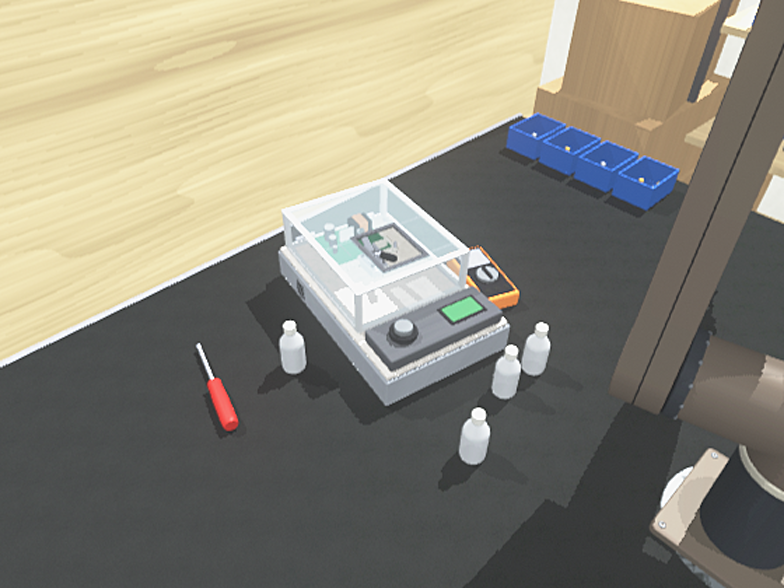

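The top view shows the window trim around (421,241), the lever at (421,240) and the start cap at (377,315), in 1.4x pixels. The side view shows the trim around (390,247) and the cap at (403,327). I'll zoom in on both.

```bash
python3 - <<'E'
from h import *
a=np.load('pics/top.npz')['frame'][90:260,240:360,::-1]
b=np.load('pics/side.npz')['frame'][120:290,190:370,::-1]
b=np.vstack([b[:]])
im=np.hstack([cv2.resize(a,None,fx=2.66,fy=2.66,interpolation=cv2.INTER_CUBIC),cv2.resize(b,None,fx=2.66,fy=2.66,interpolation=cv2.INTER_CUBIC)])
print(im.shape);cv2.imwrite('pics/crop.png',im)
a=np.load('pics/top.npz')['frame'][145:200,275:330,::-1]
b=np.load('pics/side.npz')['frame'][150:205,245:310,::-1]
im=np.hstack([cv2.resize(x,None,fx=6.6,fy=6.6,interpolation=cv2.INTER_CUBIC) for x in(a,b)])
print(im.shape);cv2.imwrite('pics/crop2.png',im)
E
```

```text
(452, 798, 3)
(363, 792, 3)
```

View pics/crop.png

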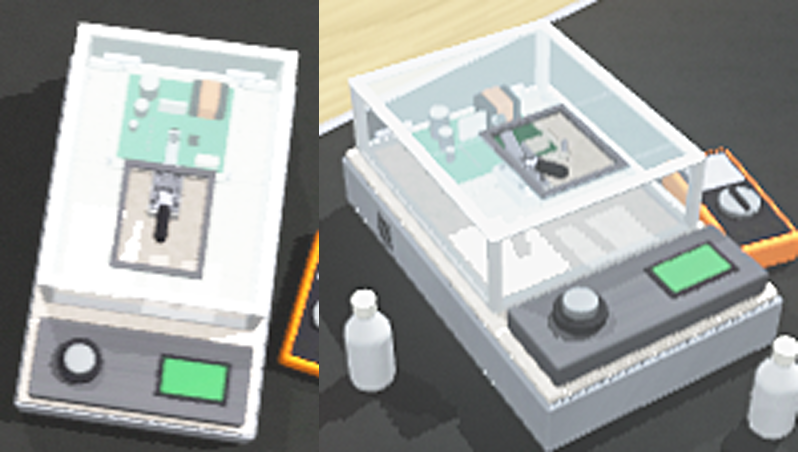

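View pics/crop2.png

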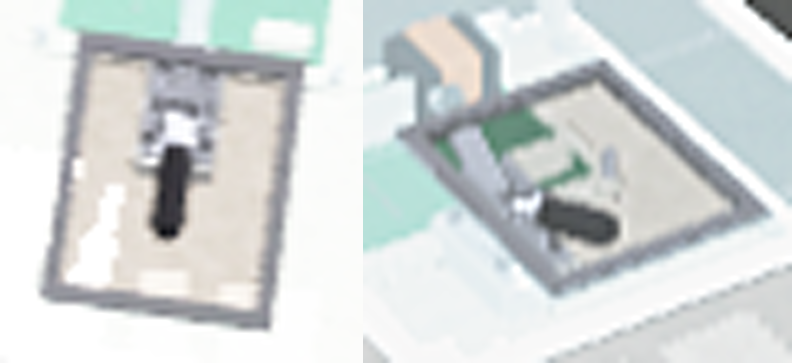

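```bash
python3 - <<'E'
from h import *
T=np.load('pics/top.npz');S=np.load('pics/side.npz')
f=lambda P,ox,oy,sx:[((x-sx+.5)/6.6-.5+ox,(y+.5)/6.6-.5+oy) for x,y in P]
tc=f([(80,35),(303,62),(270,328),(42,298)],275,145,0)   # back-left, back-right, front-right, front-left
sc=f([(400,130),(600,60),(768,213),(555,297)],245,150,363) # BL, BR, FR, FL
for n,d,c in(('top',T,tc),('side',S,sc)):
    P=np.array([onplane(d,u,v,.1585)[:2] for u,v in c]);m=P.mean(0)
    ax=(P[0]+P[1]-P[2]-P[3]);ay=(P[0]+P[3]-P[1]-P[2])
    print(n,m,np.degrees(np.arctan2(ax[1],ax[0])),np.degrees(np.arctan2(-ay[0],ay[1])),np.linalg.norm(ax)/2,np.linalg.norm(ay)/2)
# start cap: bright low-saturation blob
for n,d,r in(('top',T,(258,213,282,238)),('side',S,(272,220,305,248))):
    x0,y0,x1,y1=r;h=cv2.cvtColor(d['frame'][y0:y1,x0:x1],cv2.COLOR_RGB2HSV)
    m=((h[...,2]>135)&(h[...,1]<60)).astype(np.uint8)
    k,l,st,ce=cv2.connectedComponentsWithStats(m)
    for i in range(1,k):
        if st[i,4]>20: print(n,st[i],ce[i]+[x0,y0]); 
    for z in(.105,.11,.115,.12): 
        i=1+np.argmax(st[1:,4]); print(z,onplane(d,*(ce[i]+[x0,y0]),z)[:2])
    i=1+np.argmax(st[1:,4]); u,v=np.round(ce[i]+[x0,y0]).astype(int); D=d['depth'][v,u]; c,q=ray(d,u,v); print('depth pt',c+q*D)
E
```

```text
top [0.67057921 0.04928478] -11.4675417314451 -11.008396245319995 0.11329874026295457 0.0926853345143837
side [0.67132622 0.05106623] -12.396056032622209 -11.281398065706417 0.11584039356892449 0.09215134040453697
top [  0   0  24  25 299] [270.4548495  224.51505017]
top [  6   6  12  11 105] [269.54285714 224.17142857]
0.105 [0.54067739 0.14011252]
0.11 [0.53987302 0.14003527]
0.115 [0.53906865 0.13995802]
0.12 [0.53826427 0.13988077]
depth pt [0.53806935 0.14130094 0.11335903]
side [  0   0  33  28 678] [288.46165192 231.0619469 ]
0.105 [0.55059348 0.13089163]
0.11 [0.54701893 0.13470812]
0.115 [0.54344439 0.1385246 ]
0.12 [0.53986984 0.14234109]
depth pt [0.54538167 0.13801173 0.11350395]
```

The window centre comes out near (0.671, 0.050) with yaw about -11.5°, and both views agree to 1–2 mm. The start cap is near (0.540, 0.140, 0.113). Next I close the gripper and travel high.

Emit:
send_rows(moves="0 0 4 0 0 0;0 0 4 0 0 0;1 1.5 3 0 0 4;2 3.3 0 0 0 6;2 3.3 0 0 0 6;2 3.3 0 0 0 6;2 3.3 0 0 0 6;2 3.3 0 0 0 6;2 3.3 0 0 0 6;2 3.3 0 0 0 6", gripper=0)

```text
clock: 0.93
ee_pos: [0.4117, -0.3659, 0.3045]
ee_rot: [-0.001, 0.985, -0.17, -0.008]
force: [0.8, -1.2, -0.6]
finger_gap: 0.0003
```

Emit:
send_rows(moves="2 3.3 0 0 0 2;2 3.3 0 0 0 2;2 3.3 0 0 0 2;2 3.3 0 0 0 0;2 3.3 0 0 0 0;2 3.3 0 0 0 0;2 3.3 0 0 0 0;2 3.3 0 0 0 0;2 3.3 0 0 0 0;2 3.3 0 0 0 0")

```text
clock: 1.77
ee_pos: [0.6156, -0.0153, 0.2996]
ee_rot: [-0.002, 0.993, -0.114, -0.011]
force: [0.2, -1.0, 0.5]
finger_gap: 0.0004
```

```bash
cat > g.py <<'E'
from h import *
from scipy.spatial.transform import Rotation as R
import sys
C=np.array([.671,.050]);a=np.radians(-11.5)
s=bot.observe();w,x,y,z=s['ee_rot'];M=R.from_quat([x,y,z,w]).as_matrix()
X=M[:,0]; Y=[np.sin(a)*0]; T=eval(sys.argv[1])
t=np.array([C[0]+T[0]*np.cos(a)-T[1]*np.sin(a),C[1]+T[0]*np.sin(a)+T[1]*np.cos(a)])
D=np.column_stack([[np.cos(a),np.sin(a),0],[np.sin(a),-np.cos(a),0],[0,0,-1]])
print(s['clock'],'pos',np.round(s['ee_pos'],4),'go cm',np.round((t-s['ee_pos'][:2])*100,2),'turn',np.round(np.degrees(R.from_matrix(D@M.T).as_rotvec()),2),'F',np.round(s['force'],1))
E
python3 g.py "(-.005,0)"
```

```text
1.7667 pos [ 0.6156 -0.0153  0.2996] go cm [5.05 6.63] turn [-0.31 -1.24  1.59] F [ 0.2 -1.   0.5]
```

Emit:
send_rows(moves="1.8 2.4 0 -0.3 -1.2 1.6;1.8 2.4 0 0 0 0;1 1.3 -1 0 0 0;0.5 0.6 -2 0 0 0;0 0 -2 0 0 0;0 0 -2 0 0 0;0 0 -2 0 0 0;0 0 0 0 0 0;0 0 0 0 0 0;0 0 0 0 0 0")

```text
clock: 2.6
ee_pos: [0.6685, 0.0675, 0.2001]
ee_rot: [-0.001, 0.996, -0.092, -0.004]
force: [-0.0, -0.4, 0.9]
finger_gap: -0.0002
```

```bash
python3 g.py "(-.005,0)"; python3 - <<'E'
from h import *
d=grab('wrist')
o=[]
for n in('top','side'):
    e=grab(n); o.append(e['frame'][90:230,220:400] if n=='top' else e['frame'][90:230,190:370])
b=np.hstack([cv2.resize(x,(400,311),interpolation=cv2.INTER_CUBIC) for x in o])
w=cv2.resize(d['frame'][60:360,80:480],(376,282))
im=np.vstack([b,np.pad(w,((0,0),(0,424),(0,0)))]);cv2.imwrite('pics/c3.png',im[...,::-1]);print(im.shape)
E
```

```text
2.6 pos [0.6685 0.0675 0.2001] go cm [-0.24 -1.65] turn [-0.18 -0.43 -0.91] F [-0.  -0.4  0.9]
(593, 800, 3)
```

View pics/c3.png

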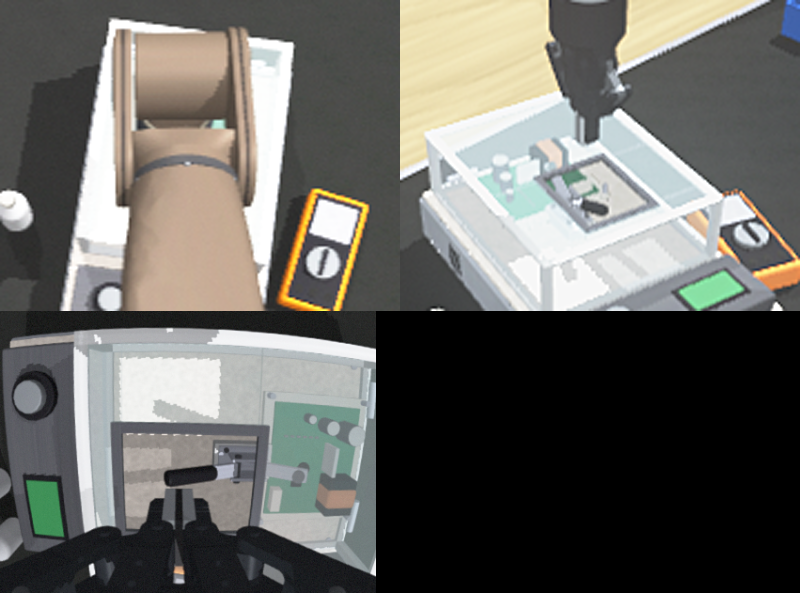

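The tool overshot 16 mm in y. The wrist view shows the lever at (190,475) beside the tips at (180,490), well clear above the window. I'll correct that before going down.

Emit:
send_rows(moves="0 -0.5 0 -0.2 -0.4 -0.9;-0.2 -0.5 0 0 0 0;0 -0.5 0 0 0 0;0 -0.1 0 0 0 0;0 0 0 0 0 0;0 0 0 0 0 0;0 0 0 0 0 0;0 0 0 0 0 0;0 0 0 0 0 0;0 0 0 0 0 0")

```text
clock: 3.58
ee_pos: [0.6698, 0.0483, 0.2082]
ee_rot: [0.0, 0.995, -0.102, 0.007]
force: [-0.3, 0.2, -0.4]
finger_gap: 0.0
```

```bash
python3 g.py "(-.005,0)"; python3 - <<'E'
from h import *
d=grab('wrist')
o=[d['frame'][180:420,140:480],grab('side')['frame'][60:230,190:430]]
im=np.hstack([cv2.resize(x,(400,282),interpolation=cv2.INTER_CUBIC) for x in o])
cv2.imwrite('pics/c4.png',im[...,::-1])
E
```

```text
3.5833 pos [0.6698 0.0483 0.2082] go cm [-0.37  0.27] turn [0.09 0.78 0.19] F [-0.3  0.2 -0.4]
```

View pics/c4.png

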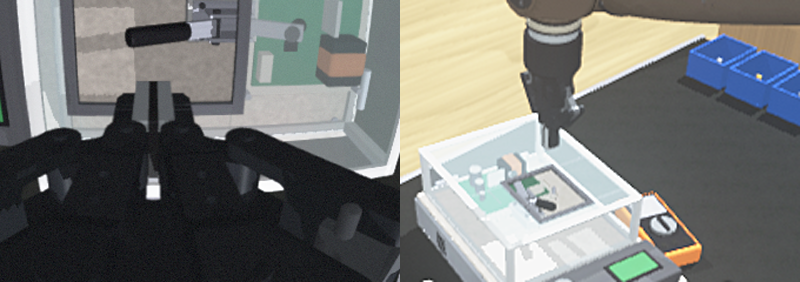

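```bash
python3 - <<'E'
from h import *
s=bot.observe();p=np.array(s['ee_pos']);S=np.load('pics/side.npz');W=np.load('pics/wrist.npz')
print(p,'tip in side crop',(lambda q:((q[0]-190)/240*400+400,(q[1]-60)/170*282))(proj(S,p)))
a=np.radians(-11.5);ux=np.array([np.cos(a),np.sin(a),0]);uy=np.array([-np.sin(a),np.cos(a),0]);C=np.array([.671,.05,.1585])
def w(P):
    q=(np.array(W['extrinsics'])@np.append(P,1))[:3];r=np.hypot(q[0],q[1]);t=np.arctan2(r,q[2])
    u=W['fx']*t*q[0]/r+W['cx'];v=W['fy']*t*q[1]/r+W['cy'];return np.round([(u-140)/340*400,(v-180)/240*282])
print('tip',w(p));
for i in(1,-1):
  for j in(1,-1): print(i,j,w(C+i*.058*ux+j*.048*uy))
print('lever free end', w(C+ux*(.045-.07*np.cos(.5))+[0,0,-.0465+.033]), 'hinge',w(C+ux*.045+[0,0,-.0465]))
E
```

```text
[0.66969716 0.04831389 0.20818917] tip in side crop (np.float64(548.45952855781), np.float64(163.9212335778454))
tip [152.  76.]
1 1 [249. -35.]
1 -1 [240. 113.]
-1 1 [ 54. -34.]
-1 -1 [ 64. 114.]
lever free end [126.  38.] hinge [213.  26.]
```

```bash
python3 - <<'E'
from h import *
p0=np.array(bot.observe()['ee_pos']);d=grab('side');p=np.array(bot.observe()['ee_pos']);print(p0,p,proj(d,p))
im=cv2.resize(d['frame'][80:200,220:340,::-1],(600,600),interpolation=cv2.INTER_CUBIC)
q=((np.array(proj(d,p))-[220,80]+.5)*5).astype(int);cv2.drawMarker(im,tuple(map(int,q)),(0,0,255),0,12);print(q)
cv2.imwrite('pics/c5.png',im)
u,v=np.round(proj(d,p)).astype(int);print([float(round(d['depth'][v-k,u],3)) for k in(0,3,6,9,12,15,20)], (np.array(d['extrinsics'])@np.append(p,1))[2])
E
```

```text
[0.66969716 0.04831389 0.20818917] [0.66973575 0.04831278 0.20820606] (np.float64(279.0650158893998), np.float64(158.80502391819792))
[297 396]
[1.1629999876022339, 1.1729999780654907, 1.187999963760376, 1.0479999780654907, 1.0369999408721924, 1.034000039100647, 1.0299999713897705] 1.0764678540994586
```

View pics/c5.png

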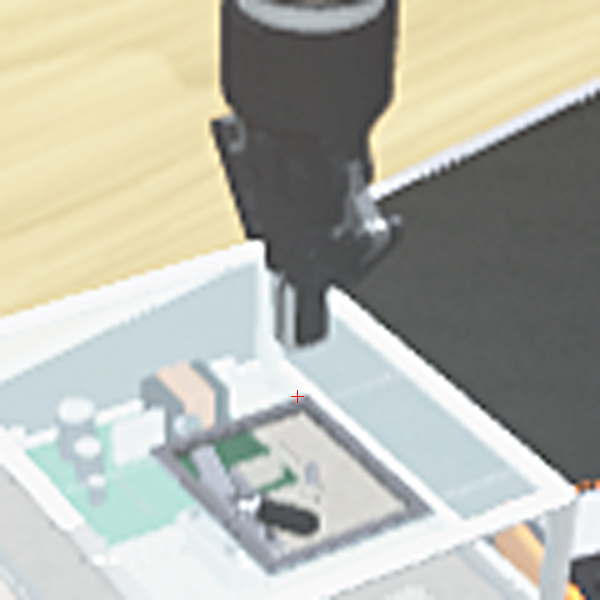

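```bash
python3 - <<'E'
from h import *
d=np.load('pics/side.npz');s=bot.observe();print(s['ee_pos'],s['qpos'],s['finger_gap'])
for v in(149,148,147,145,142,138):
    u=281;c,r=ray(d,u,v);D=d['depth'][v,u];print(v,D,np.round(c+r*D,4))
W=np.load('pics/wrist.npz');E=W['extrinsics'];print('wcam',-E[:3,:3].T@E[:3,3],E[2,:3],W['fx'],W['cx'],W['cy'])
# wrist depth at pixels along fingertip column & guard
for (x,y) in((152,88),(152,95),(145,88),(165,88),(160,60)):
    u=int(140+x*340/400);v=int(180+y*240/282);D=float(W['depth'][v,u]);a=np.array([(u-W['cx']),(v-W['cy'])]);r=np.hypot(*a);t=r/W['fx'];q=np.array([a[0]/r*np.tan(t),a[1]/r*np.tan(t),1])*D
    print(u,v,D,E[:3,:3].T@(q-E[:3,3]))
E
```

```text
[0.66973575 0.04831278 0.20820606] [-7.85701535e-02  2.65427909e-01  1.58903435e+00 -6.32727736e-04
  1.27349008e+00  1.25668221e-01] -7.663281678505453e-05
149 1.0413307 [0.657  0.0554 0.2455]
148 1.0398608 [0.6572 0.0553 0.2481]
147 1.037016 [0.6566 0.0559 0.2514]
145 1.0317413 [0.6557 0.057  0.2578]
142 1.0305867 [0.6584 0.0546 0.2636]
138 1.0053294 [0.6475 0.0659 0.2841]
wcam [0.68120732 0.11300058 0.38155971] [-0.03943517 -0.25606177 -0.9658557 ] 325.19226210127806 269.8772083345165 211.80097257387132
269 254 0.1425226330757141 [0.67149245 0.05900701 0.24870981]
269 260 0.1343090832233429 [0.6715469  0.0597309  0.25701958]
263 254 0.14153215289115906 [0.6689879  0.0599133  0.24959729]
280 254 0.1420430839061737 [0.67625603 0.05820102 0.2492255 ]
276 231 0.3272271752357483 [0.67047807 0.00967551 0.0705956 ]
```

Both the side and wrist views put the visible fingertips about 30 mm above the reported TCP. I'll descend in small steps and check force and picture on the way.

Emit:
send_rows(moves="-0.4 0.3 0 0.1 0.8 0.2;0 0 -0.5 0 0 0;0 0 -0.5 0 0 0;0 0 -0.5 0 0 0;0 0 -0.5 0 0 0;0 0 -0.5 0 0 0;0 0 0 0 0 0;0 0 0 0 0 0;0 0 0 0 0 0;0 0 0 0 0 0")

```text
clock: 4.57
ee_pos: [0.6643, 0.052, 0.1786]
ee_rot: [-0.0, 0.995, -0.1, -0.003]
force: [-0.8, 0.2, -0.1]
finger_gap: 0.0003
```

```bash
python3 g.py "(-.005,0)"; sleep 0; cat > tip.py <<'E'
from h import *
d=grab('side');p=np.array(bot.observe()['ee_pos']);u,v=np.round(proj(d,p)).astype(int);print('ee',p)
for k in range(-3,22,2):
    D=float(d['depth'][v-k,u]);c,r=ray(d,u,v-k);print(k,np.round(c+r*D,3),d['frame'][v-k,u])
W=grab('wrist');E=W['extrinsics']
def wp(u,v):
    D=float(W['depth'][v,u]);a=np.array([u-W['cx'],v-W['cy']]);r=np.hypot(*a);t=r/W['fx'];q=np.array([a[0]/r*np.tan(t),a[1]/r*np.tan(t),1])*D
    return E[:3,:3].T@(q-E[:3,3])
for v in range(234,300,5): print(v,np.round(wp(262,v),3))
E
python3 tip.py
```

```text
4.5667 pos [0.6643 0.052  0.1786] go cm [ 0.18 -0.1 ] turn [-0.03 -0.29 -0.06] F [-0.8  0.2 -0.1]
ee [0.66437987 0.05196493 0.17865336]
-3 [ 0.755 -0.037  0.077] [221 221 219]
-1 [ 0.769 -0.052  0.069] [205 203 198]
1 [ 0.775 -0.057  0.07 ] [218 217 215]
3 [ 0.783 -0.065  0.07 ] [216 215 210]
5 [ 0.792 -0.074  0.067] [217 215 212]
7 [ 0.799 -0.08   0.068] [194 193 188]
9 [0.658 0.06  0.213] [147 155 160]
11 [0.657 0.061 0.22 ] [62 65 66]
13 [0.658 0.06  0.225] [66 69 71]
15 [0.656 0.062 0.232] [65 68 70]
17 [0.659 0.06  0.235] [88 91 94]
19 [0.658 0.061 0.242] [89 92 95]
21 [0.654 0.065 0.251] [73 76 77]
234 [0.659 0.049 0.147]
239 [0.65  0.018 0.069]
244 [0.649 0.013 0.07 ]
249 [0.664 0.064 0.214]
254 [0.664 0.064 0.22 ]
259 [0.664 0.064 0.226]
264 [0.664 0.064 0.232]
269 [0.664 0.063 0.235]
274 [0.664 0.063 0.24 ]
279 [0.665 0.063 0.244]
284 [0.664 0.063 0.247]
289 [0.665 0.064 0.254]
294 [0.665 0.064 0.257]
299 [0.665 0.064 0.26 ]
```

Emit:
send_rows(moves="0.1 0 -0.3 0 -0.3 0;0 -0.1 -0.3 0 0 0;0 0 -0.3 0 0 0;0 0 -0.3 0 0 0;0 0 -0.3 0 0 0;0 0 -0.3 0 0 0;0 0 -0.3 0 0 0;0 0 -0.3 0 0 0;0 0 0 0 0 0;0 0 0 0 0 0")

```text
clock: 5.5
ee_pos: [0.6657, 0.0508, 0.1526]
ee_rot: [-0.0, 0.995, -0.1, 0.001]
force: [0.3, 0.6, 0.3]
finger_gap: 0.0002
```

Emit:
send_rows(moves="0 0 -0.3 0 0 0;0 0 -0.3 0 0 0;0 0 -0.3 0 0 0;0 0 -0.3 0 0 0;0 0 0 0 0 0;0 0 0 0 0 0;0 0 0 0 0 0;0 0 0 0 0 0;0 0 0 0 0 0;0 0 0 0 0 0")

```text
clock: 6.33
ee_pos: [0.666, 0.0508, 0.1397]
ee_rot: [-0.0, 0.995, -0.1, 0.001]
force: [-0.1, 0.4, -0.4]
finger_gap: 0.0
```

```bash
python3 g.py "(-.005,0)"; python3 tip.py; python3 - <<'E'
from h import *
o=[np.load('pics/wrist.npz')['frame'][150:390,140:480],np.load('pics/side.npz')['frame'][90:230,210:408]]
im=np.hstack([cv2.resize(x,(400,282),interpolation=cv2.INTER_CUBIC) for x in o])
cv2.imwrite('pics/c6.png',im[...,::-1])
E
```

```text
6.3333 pos [0.666  0.0508 0.1397] go cm [0.01 0.02] turn [-0.02  0.16 -0.05] F [-0.1  0.4 -0.4]
ee [0.66600987 0.05081563 0.13977388]
-3 [0.657 0.06  0.139] [100 102 102]
-1 [0.657 0.059 0.144] [79 82 84]
1 [0.663 0.053 0.144] [74 75 81]
3 [ 0.734 -0.017  0.075] [208 209 205]
5 [ 0.741 -0.024  0.074] [221 223 220]
7 [ 0.74  -0.023  0.082] [183 196 187]
9 [0.656 0.061 0.177] [147 159 158]
11 [0.658 0.059 0.18 ] [65 68 70]
13 [0.659 0.058 0.186] [70 74 77]
15 [0.66  0.058 0.191] [69 72 74]
17 [0.659 0.058 0.197] [68 71 73]
19 [0.656 0.062 0.206] [68 72 73]
21 [0.655 0.063 0.214] [77 80 83]
234 [0.663 0.057 0.139]
239 [0.663 0.056 0.144]
244 [0.663 0.054 0.145]
249 [0.665 0.062 0.175]
254 [0.665 0.062 0.18 ]
259 [0.665 0.062 0.187]
264 [0.665 0.062 0.192]
269 [0.665 0.062 0.196]
274 [0.665 0.062 0.2  ]
279 [0.666 0.062 0.206]
284 [0.666 0.061 0.208]
289 [0.666 0.064 0.216]
294 [0.666 0.063 0.218]
299 [0.666 0.063 0.221]
```

View pics/c6.png

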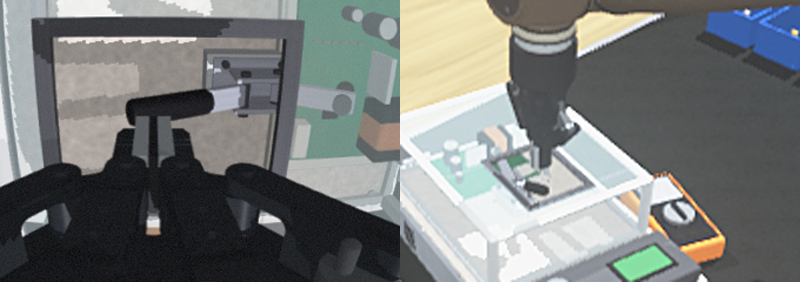

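No contact at a reported z of 0.140, so the visible tip (about 0.172) is the real one. Before going further I'll check the clearance of the shoulders and knuckles from wrist depth.

```bash
cat > kn.py <<'E'
from h import *
W=np.load('pics/wrist.npz');E=W['extrinsics'];p=np.array(bot.observe()['ee_pos'])
v,u=np.mgrid[0:420,0:560];D=W['depth'].astype(float);a=u-W['cx'];b=v-W['cy'];r=np.hypot(a,b)+1e-9;t=r/W['fx']
q=np.stack([a/r*np.tan(t),b/r*np.tan(t),np.ones_like(t)],-1)*D[...,None]-E[:3,3]
P=q@E[:3,:3];ok=(D>0)&(t<1.4)
al=np.radians(-11.5);dx=(P[...,0]-p[0])*np.cos(al)+(P[...,1]-p[1])*np.sin(al);dy=-(P[...,0]-p[0])*np.sin(al)+(P[...,1]-p[1])*np.cos(al)
dz=P[...,2]-p[2]
robot=ok&(np.abs(dy)<.045)&(np.abs(dx)<.09)&(P[...,2]>.166)
for z in np.arange(.025,.12,.005):
    m=robot&(dz>=z)&(dz<z+.005)
    if m.sum()>3: print(round(z,3),m.sum(),'x',np.round(np.percentile(dx[m],[1,99]),3),'y',np.round(np.percentile(dy[m],[1,99]),3))
E
python3 kn.py
```

```text
0.03 11 x [-0.006  0.006] y [0.011 0.011]
0.035 180 x [-0.012  0.013] y [0.007 0.012]
0.04 268 x [-0.013  0.014] y [0.007 0.012]
0.045 299 x [-0.013  0.014] y [0.006 0.012]
0.05 347 x [-0.013  0.014] y [0.006 0.012]
0.055 343 x [-0.013  0.013] y [0.007 0.012]
0.06 225 x [-0.013  0.013] y [0.007 0.012]
0.065 629 x [-0.006  0.007] y [-0.011  0.012]
0.07 431 x [-0.02   0.021] y [-0.005  0.014]
0.075 1460 x [-0.03   0.031] y [-0.009  0.014]
0.08 1834 x [-0.035  0.035] y [-0.008  0.014]
0.085 3326 x [-0.037  0.038] y [-0.008  0.013]
0.09 1715 x [-0.042  0.042] y [-0.008  0.013]
0.095 2294 x [-0.046  0.046] y [-0.007  0.018]
0.1 3858 x [-0.049  0.049] y [-0.005  0.018]
0.105 4302 x [-0.053  0.053] y [-0.005  0.018]
0.11 4099 x [-0.057  0.057] y [0.003 0.018]
0.115 6350 x [-0.059  0.058] y [0.002 0.018]
```

Clearance is good: within ±30 mm at guard height when the lever is fully down, against about ±45 mm available. Descending to contact.

Emit:
send_rows(moves="0 0 -0.3 0 0 0;0 0 -0.3 0 0 0;0 0 -0.3 0 0 0;0 0 -0.3 0 0 0;0 0 -0.3 0 0 0;0 0 -0.3 0 0 0;0 0 -0.3 0 0 0;0 0 -0.3 0 0 0;0 0 -0.3 0 0 0;0 0 0 0 0 0")

```text
clock: 7.27
ee_pos: [0.6669, 0.0508, 0.1119]
ee_rot: [-0.0, 0.995, -0.1, 0.002]
force: [0.4, 0.0, 1.1]
finger_gap: 0.0003
```

Emit:
send_rows(moves="0 0 -0.3 0 0 0;0 0 -0.3 0 0 0;0 0 -0.3 0 0 0;0 0 -0.3 0 0 0;0 0 0 0 0 0;0 0 0 0 0 0;0 0 0 0 0 0;0 0 0 0 0 0;0 0 0 0 0 0;0 0 0 0 0 0")

```text
clock: 8.1
ee_pos: [0.6684, 0.0508, 0.1019]
ee_rot: [-0.0, 0.995, -0.1, 0.004]
force: [-1.0, 0.0, 3.9]
finger_gap: 0.0001
```

```bash
python3 g.py "(-.005,0)"
```

```text
8.1 pos [0.6684 0.0508 0.1019] go cm [-0.23  0.01] turn [-0.    0.52 -0.07] F [-1.   0.   3.9]
```

Contact made (about 4 N), lever moving. Continuing down.

Emit:
send_rows(moves="-0.2 0 -0.3 0 0.5 0;0 0 -0.3 0 0 0;0 0 -0.3 0 0 0;0 0 -0.3 0 0 0;0 0 -0.3 0 0 0;0 0 0 0 0 0;0 0 0 0 0 0;0 0 0 0 0 0;0 0 0 0 0 0;0 0 0 0 0 0")

```text
clock: 8.93
ee_pos: [0.6659, 0.0513, 0.0886]
ee_rot: [-0.0, 0.995, -0.099, -0.001]
force: [-1.1, 1.1, 5.6]
finger_gap: 0.0
```

```bash
python3 g.py "(-.005,0)"
```

```text
8.9333 pos [0.6659 0.0513 0.0886] go cm [ 0.02 -0.03] turn [-0.02 -0.14 -0.09] F [-1.1  1.1  5.6]
```

Emit:
send_rows(moves="0 0 -0.2 0 0 0;0 0 -0.2 0 0 0;0 0 -0.2 0 0 0;0 0 0 0 0 0;0 0 0 0 0 0;0 0 0 0 0 0;0 0 0 0 0 0;0 0 0 0 0 0;0 0 0 0 0 0;0 0 0 0 0 0")

```text
clock: 9.77
ee_pos: [0.666, 0.0512, 0.0886]
ee_rot: [0.0, 0.995, -0.099, -0.002]
force: [-1.2, 0.3, 4.6]
finger_gap: 0.0
```

```bash
python3 g.py "(-.005,0)"; python3 - <<'E'
from h import *
o=[grab('wrist')['frame'][150:390,140:480],grab('side')['frame'][90:230,210:408]]
im=np.hstack([cv2.resize(x,(400,282),interpolation=cv2.INTER_CUBIC) for x in o])
cv2.imwrite('pics/c7.png',im[...,::-1])
E
python3 kn.py|head -4
```

```text
9.7667 pos [0.666  0.0512 0.0886] go cm [ 0.01 -0.02] turn [ 0.03 -0.27 -0.14] F [-1.2  0.3  4.6]
0.075 908 x [-0.03   0.032] y [-0.008  0.014]
0.08 1850 x [-0.034  0.036] y [-0.008  0.014]
0.085 3314 x [-0.037  0.039] y [-0.008  0.013]
0.09 1705 x [-0.041  0.043] y [-0.008  0.014]
```

View pics/c7.png

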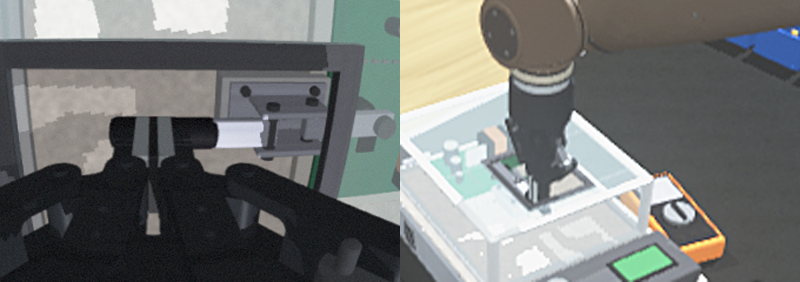

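Emit:
send_rows(moves="0 0 -0.5 0 0 0;0 0 -0.6 0 0 0;0 0 -0.7 0 0 0;0 0 -0.7 0 0 0;0 0 -0.7 0 0 0;0 0 -0.7 0 0 0;0 0 -0.7 0 0 0;0 0 -0.7 0 0 0;0 0 -0.7 0 0 0;0 0 -0.7 0 0 0")

```text
clock: 10.7
ee_pos: [0.6657, 0.051, 0.0879]
ee_rot: [0.005, 0.995, -0.096, -0.013]
force: [-13.6, -0.5, 28.1]
finger_gap: -0.0001
```

The lever is firm on its stop: 28 N with no travel, and it looks level in the picture. Now straight up and out.

Emit:
send_rows(moves="0 0 0.2 0 0 0;0 0 0.5 0 0 0;0 0 0.8 0 0 0;0 0 0.8 0 0 0;0 0 0.8 0 0 0;0 0 0.8 0 0 0;0 0 0.8 0 0 0;0 0 0.8 0 0 0;0 0 0.8 0 0 0;0 0 0.8 0 0 0")

```text
clock: 11.53
ee_pos: [0.6624, 0.0507, 0.1583]
ee_rot: [0.005, 0.995, -0.096, -0.017]
force: [-0.8, 0.3, 0.4]
finger_gap: 0.0001
```

```bash
python3 g.py "(-.005,0)"
```

```text
11.5333 pos [0.6624 0.0507 0.1583] go cm [0.37 0.03] turn [ 0.41 -2.04 -0.48] F [-0.8  0.3  0.4]
```

Emit:
send_rows(moves="0 0 2 0.4 -2 -0.5;0 0 2 0 0 0;0 0 1.5 0 0 0;-1 0.5 0 0 0 0;-2 1.4 0 0 0 0;-2 1.5 0 0 0 0;-2 1.5 0 0 0 0;-2 1.5 0 0 0 0;-1.4 1 0 0 0 0;0 0 0 0 0 0")

```text
clock: 12.37
ee_pos: [0.5506, 0.1276, 0.2181]
ee_rot: [-0.0, 0.995, -0.102, 0.001]
force: [1.0, 0.1, -1.0]
finger_gap: -0.0
```

```bash
python3 - <<'E'
from h import *
T=np.load('pics/top.npz')
# fresh wrist view: find the cap
d=grab('wrist');s=bot.observe();print(s['ee_pos'],s['ee_rot'],s['clock'])
S=grab('side');b=S['frame'][80:280,190:380]
im=np.hstack([cv2.resize(d['frame'],(400,300)),cv2.resize(b,(400,421),interpolation=cv2.INTER_CUBIC)[:300*1+121][-300:]])
cv2.imwrite('pics/c8.png',im[...,::-1])
g=cv2.resize(b,(0,0),fx=3,fy=3)
for z in(.111,.113):print(onplane({k:S[k] for k in('extrinsics','fx','fy','cx','cy')},288.5,232.6,z)[:2])
print(onplane(np.load('pics/top.npz') if 0 else T,269.54,224.17,.113))
E
```

```text
[0.55162488 0.12687942 0.21807797] [-1.91108429e-04  9.94795296e-01 -1.01879971e-01  1.65938289e-03] 12.4167
[0.54264794 0.13901194]
[0.5412284  0.14052859]
[0.54049864 0.14243428 0.113     ]
```

View pics/c8.png

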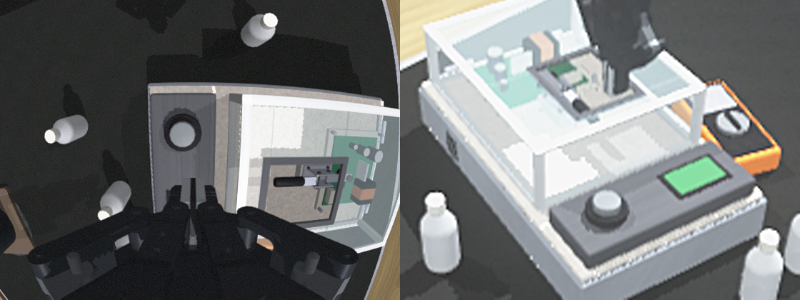

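The wrist view shows the lever lying level at (300,182), all the look-alike bottles in place, and the cap at (182,133). Both views put the cap at (0.541, 0.141), so I move above it.

Emit:
send_rows(moves="-0.7 0.7 0 0 0 0;-0.6 0.7 -1 0 0 0;0 0 -2 0 0 0;0 0 -2 0 0 0;0 0 -2 0 0 0;0 0 -1.5 0 0 0;0 0 -1 0 0 0;0 0 0 0 0 0;0 0 0 0 0 0;0 0 0 0 0 0")

```text
clock: 13.3
ee_pos: [0.539, 0.1405, 0.1151]
ee_rot: [-0.0, 0.994, -0.105, 0.002]
force: [0.5, -0.5, 0.3]
finger_gap: 0.0
```

```bash
python3 g.py "(-.005,0)"; python3 - <<'E'
from h import *
o=[grab('wrist')['frame'][130:370,140:480],grab('side')['frame'][150:290,210:408]]
im=np.hstack([cv2.resize(x,(400,282),interpolation=cv2.INTER_CUBIC) for x in o])
cv2.imwrite('pics/c9.png',im[...,::-1])
E
```

```text
13.3 pos [0.539  0.1405 0.1151] go cm [12.71 -8.95] turn [0.02 0.19 0.55] F [ 0.5 -0.5  0.3]
```

View pics/c9.png

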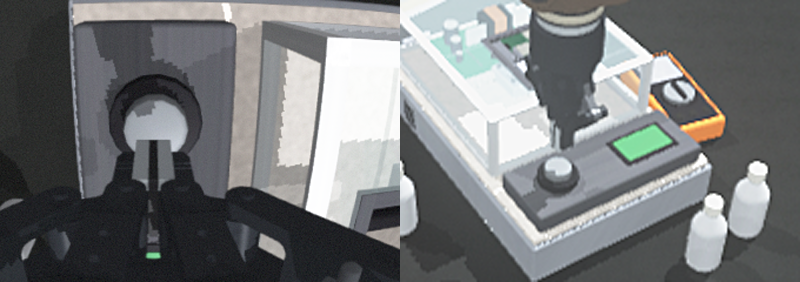

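The tips are centred over the cap at (155,130) and clear of the guard. Pressing.

Emit:
send_rows(moves="0 0 -0.6 0 0 0;0 0 -0.6 0 0 0;0 0 -0.6 0 0 0;0 0 -0.5 0 0 0;0 0 -0.4 0 0 0;0 0 -0.4 0 0 0;0 0 -0.4 0 0 0;0 0 -0.4 0 0 0;0 0 -0.4 0 0 0;0 0 -0.4 0 0 0")

```text
clock: 14.23
ee_pos: [0.5429, 0.1407, 0.0804]
ee_rot: [0.0, 0.995, -0.104, 0.003]
force: [-11.9, -2.2, 21.5]
finger_gap: -0.0001
```

Emit:
send_rows(moves="-0.3 0 -0.5 0 0 0;0 0 -0.6 0 0 0;0 0 -0.6 0 0 0;0 0 -0.6 0 0 0;0 0 0 0 0 0;0 0 0 0 0 0;0 0 0 0 0 0;0 0 0 0 0 0;0 0 0 0 0 0;0 0 0 0 0 0")

```text
clock: 15.07
ee_pos: [0.5444, 0.1409, 0.0852]
ee_rot: [0.002, 0.995, -0.102, 0.003]
force: [-0.4, -0.1, 1.6]
finger_gap: -0.0003
```

```bash
python3 g.py "(-.005,0)"; python3 - <<'E'
from h import *
o=[grab('wrist')['frame'][130:370,140:480],grab('side')['frame'][190:260,240:339]]
im=np.hstack([cv2.resize(x,(400,282),interpolation=cv2.INTER_CUBIC) for x in o])
cv2.imwrite('pics/c10.png',im[...,::-1])
E
```

```text
15.0667 pos [0.5444 0.1409 0.0852] go cm [12.17 -8.99] turn [0.31 0.37 0.25] F [-0.4 -0.1  1.6]
```

View pics/c10.png

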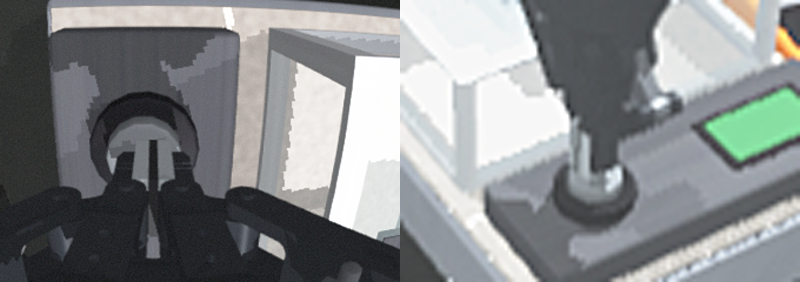

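The button sprang back about 5 mm when the push eased. I'll recentre and repeat the press with a longer hold to be certain.

Emit:
send_rows(moves="0 0 0.6 -0.3 0 0;-0.5 0 0.4 0 0 0;0 0 0 0 0 0;0 0 0 0 0 0;0 0 -0.4 0 0 0;0 0 -0.5 0 0 0;0 0 -0.5 0 0 0;0 0 -0.5 0 0 0;-0.1 0 -0.6 0 0 0;-0.1 0 -0.6 0 0 0")

```text
clock: 16.0
ee_pos: [0.5385, 0.1408, 0.0803]
ee_rot: [0.007, 0.995, -0.101, 0.0]
force: [-12.2, -1.8, 28.0]
finger_gap: 0.0002
```

Emit:
send_rows(moves="0 0 -0.7 0 0 0;0 0 -0.7 0 0 0;0 0 -0.7 0 0 0;0 0 -0.7 0 0 0;0 0 -0.7 0 0 0;0 0 -0.7 0 0 0;0 0 -0.7 0 0 0;0 0 -0.7 0 0 0;0 0 -0.7 0 0 0;0 0 -0.7 0 0 0")

```text
clock: 16.83
ee_pos: [0.5378, 0.1404, 0.0803]
ee_rot: [0.016, 0.995, -0.098, -0.019]
force: [-16.6, -2.0, 34.3]
finger_gap: -0.0002
```

Hard stop at the same height (0.0803), 34 N. Retreating up.

Emit:
send_rows(moves="0 0 0.4 0 0 0;0 0 0.8 0 0 0;0 0 1.5 0 0 0;0 0 2 0 0 0;0 0 2 0 0 0;0 0 2 0 0 0;0 0 2 0 0 0;0 0 2 0 0 0;0 0 2 0 0 0;0 0 0 0 0 0")

```text
clock: 17.67
ee_pos: [0.535, 0.14, 0.2293]
ee_rot: [0.017, 0.995, -0.098, -0.023]
force: [0.5, 0.4, 0.7]
finger_gap: -0.0005
```

Emit:
send_rows(moves="0 -2 1 0 0 0;0 -3 0 0 0 0;0 -3 0 0 0 0;0 -3 0 0 0 0;0 -3 0 0 0 0;0 -2 0 0 0 0;0 0 0 0 0 0;0 0 0 0 0 0;0 0 0 0 0 0;0 0 0 0 0 0")

```text
clock: 18.5
ee_pos: [0.5306, -0.0241, 0.2243]
ee_rot: [0.015, 0.995, -0.096, -0.03]
force: [-0.2, 0.1, -0.7]
finger_gap: 0.0004
```

```bash
python3 - <<'E'
from h import *
s=bot.observe();print(s['clock'],s['ee_pos'],s['force'],np.abs(s['dq']).max())
o=[cv2.resize(grab('wrist')['frame'],(400,300)),cv2.resize(grab('side')['frame'][120:300,180:420],(400,300),interpolation=cv2.INTER_CUBIC),]
cv2.imwrite('pics/c11.png',np.hstack(o)[...,::-1])
E
```

```text
18.5 [ 0.53063922 -0.02412367  0.22426758] [-0.24467764  0.14634159 -0.70081836] 0.01208691169155099
```

```bash
python3 - <<'E'
from h import *
d=np.load('pics/side.npz')
c,r=ray(d,288,232);print('cap',c+r*d['depth'][232,288])
a=np.radians(-11.5);pad=np.array([.671-.005*np.cos(a),.05-.005*np.sin(a),.119]);u,v=proj(d,pad);u,v=int(round(u)),int(round(v))
for k in(-2,0,2):c,r=ray(d,u,v+k);print('pad',d['frame'][v+k,u],np.round(c+r*d['depth'][v+k,u],3),pad.round(3))
print(bot.hand_in())
E
```

```text
cap [0.54288558 0.14052032 0.11372958]
pad [202 201 196] [ 0.716 -0.     0.07 ] [0.666 0.051 0.119]
pad [107 110 115] [0.667 0.048 0.117] [0.666 0.051 0.119]
pad [158 161 171] [0.626 0.09  0.157] [0.666 0.051 0.119]
the job is handed in; nothing more can be done
None
```

I pressed the clamp lever down onto its stop through the guard window. Then I came out, pressed the start button fully in twice, let it go and handed the job in at about 18.5 s.

- **Lever:** It held with 28 N on it and no further travel. A camera picture after I withdrew shows it lying level. The last depth check put its pad at z = 0.117 m, where 0.119 m is expected fully down.
- **Start button:** It met a hard stop at the same height both times, with 21 N then 34 N. I repeated the press because the tool had drifted about 4 mm during the first one. The cap is out again at z = 0.114 m, the same height as at the start.
- **Guard:** The wrist force readings showed no contact on the way in or out.
- **Disagreement:** The visible fingertips sat about 32 mm above the reported tool position, in both the side and wrist views. I trusted the pictures and the contact forces instead of the reported height.
- **Not checked:** I had used up the picture limit, so I did not view the final scene. I did not measure the final positions of the board, multimeter, bottle and screwdriver. The gripper stayed away from all of them, and the later pictures showed the objects in view still in place.

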